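# Drop the ring blanks through the drop-bottom box

## Task

Two drop-bottom boxes stand on the bench. Release the latch of the one that holds the two brass rings by pulling its upright finger block straight out from the box, so that the floor swings down and the rings drop into the catch tray beneath; leave the box that holds the square bars shut.

Things in the scene. Friction and masses are not known exactly. Their poses are not given: they have to be found in the camera images.
- rings_box: the fixed steel drop-bottom box with the rings; left or right of its twin. Tray at its foot: x -110 to +90, y -80 to +80 mm, walls 32 mm high. Posts carry an open box, 100 x 90 mm inside, rim 190 mm high; floor 140 mm high, hinged at the +x edge, bolted at the -x edge. Origin on the bench under the box's middle; z up, -x to the latch side (roughly to the robot), y along the latched edge
- rings_block (a point): centre of its latch's dark steel finger block: 14 (box x) by 16 (y) by 32 mm high, 215 mm above the bench, at x = -80 mm, y = 0 of rings_box while latched (as at the start); axes as rings_box. Slides only along the box's -x, about 2 N friction, 32 mm to a stop; the floor drops after about 15 mm; no spring. Box wall 20 mm behind it; a 14 mm wide upright carries it from below
- ring_0: loose brass ring, 36 mm outside, 28 mm inside, 12 mm high, about 35 g, lying on the floor of rings_box at the start; origin at the middle of its underside
- ring_1: the other brass ring, the same as ring_0
- rings_floor (a joint): hinged floor of rings_box: 0 shut (as at the start), 1.57 rad hanging straight down; it falls by its own weight once the bolt is out
- bars_floor (a joint): hinged floor of the twin box, which holds two brass square bars (12 x 12 x 50 mm): 0 shut, grows as it opens; it must stay shut

How it is judged (in metres and radians):
At the end, for the whole second after the job is handed in: Both rings lie still within the catch tray under rings_box (inside its walls and below their 32 mm tops, to 2 mm), that box's floor hangs open (more than 1.1 rad), and the floor of the box with the bars is shut (less than 0.1 rad) (x of ring_0 in the frame of rings_box between -0.11 and 0.09 m and y of ring_0 in the frame of rings_box between -0.08 and 0.08 m and z of each of ring_0, ring_1 in the frame of rings_box below 0.034 m and linear speed of each of ring_0, ring_1 below 0.03 m/s and x of ring_1 in the frame of rings_box between -0.11 and 0.09 m and y of ring_1 in the frame of rings_box between -0.08 and 0.08 m and value of joint rings_floor above 1.1 rad and value of joint bars_floor below 0.1 rad); the robot touches nothing.
It fails at once if the floor of the box with the bars is opened (value of joint bars_floor above 0.2 rad).
It also fails if it takes over 29 s, if anything falls off the work surface, if the arm or the gripper's body presses on something with over 40 N, if the wrist force passes 120 N, or if a joint passes its speed limit or range.

## Robot

A 6-joint arm with a two-finger parallel gripper is mounted at the origin on a cart in front of the work surface, level with it; the furniture and walls round the work are solid. World frame = base frame: x ahead of the robot, y to its left, z up, the work surface at z = 0. Lengths are in m, angles in degrees, forces in N, time in s.
With the tool pointing down it reaches from about 0.325 to 0.85 m from the base axis. Payload 15.5 kg.
Tool frame: the origin (TCP) lies at the very end of the fingers, on their centre line; the grasp point (between the pads) lies arm.grip_depth behind it (arm.grip_depth is the distance from the TCP to the grasp point, in m); z points along the fingers, y is the direction in which the jaws open and shut (so a half turn about z gives the same grasp; the last joint's range is limited). The gripper opens to 91 mm and grips with 3 to 60 N. Pads are 32 mm wide; open, the fingers measure 118 mm over their backs; the gripper's body (76 mm by 178 mm) begins 60 mm behind the grasp point.
Start: joints at [66.263, 28.281, 77.091, -0, 74.628, -5.472], TCP at [0.196, 0.594, 0.214] pointing down, gripper open.
Joint ranges: [-166.48, 166.48], [-47.26, 123.95], [12.59, 153.08], [-70.14, 250.14], [6.76, 159.57], [-176.63, 176.63]. Speed limits (degrees/s): [108.29, 108.29, 147.25, 172.46, 172.46, 172.46].

## Interface

Orientations are given as a 3x3 rotation matrix whose columns are the frame's x, y, z axes.
In Python, from rig import arm gives the robot as it stands. Calls block until the motion is done:
- arm.move_to(position, orientation): joint-space move of the TCP to a pose.
- arm.move_l(position, orientation=None, feed=0.15): straight line of the TCP; orientation=None keeps the orientation; feed is the mean speed in m/s.
- arm.move_joints(angles): joint-space move.
- arm.grip(opening): finger opening in m; the grip force is fixed at half the most; returns when the fingers have stopped.
- arm.sleep(seconds).
- arm.solve_ik(position, orientation): joint angles nearest the present ones, or None.
- arm.snapshot(name): name is "scene" or "top" or "wrist"; returns the picture (400x640x3 uint8, red, green, blue); there is no depth.
- arm.get_calibration(name): a dict with "intrinsics" (3x3 intrinsics, pixels), "k1" (the pictures are not rectified: a ray, as slopes to the right and down, at radius r is drawn at 1 + k1 r^2 times it, then the intrinsics apply), "cam_to_world" (4x4, takes a point from camera to world coordinates). Camera axes: x right, y down, z forward; pixel columns grow to the right and rows downward; lengths in m; the calibration is good to about 2 mm. A picture is of the moment at which its call begins: read the wrist's pose just before it. get_calibration takes no time and is no camera call; for the wrist camera it gives the pose at the moment of the call.
A pose or a line that the arm cannot do raises arm.Unreachable and nothing moves.
- arm.sign_off(): hands the job in, once; it reports no verdict.
Readings, each from a call of its own:
- arm.current_t(): time.
- arm.current_joint_positions(): joint angles.
- arm.current_dq(): joint speeds.
- arm.current_tau(): joint torques, N m.
- arm.current_ee_pos(): TCP position.
- arm.current_tool_rot(): TCP orientation.
- arm.current_force(): force on the tool from outside, world axes, zero at the start.
- arm.current_torque(): the same for the moment, N m.
- arm.current_width(): finger opening in m.
Only numpy, scipy, OpenCV 4.12 (cv2) and the standard library are available. Lean on these libraries where they do the work, as an engineer would, in place of code of your own. Each camera call takes 0.05 s, during which the arm holds its last target. There are 200 camera calls.

## Working session

There is one attempt and no reset: what is moved stays moved. The work goes in short steps, each a Python script; the robot and the scene stay as the last script left them, time stands still between calls to the robot, and variables do not carry over. Pictures are saved under pics/ and viewed, about 8 in all and at most 12, crops included, and the job is handed in when it is done.

```bash
ls; mkdir -p pics
python3 - <<'E'
from rig import arm
import cv2,numpy as np
for n in ["scene","top"]:
    im=arm.snapshot(n); cv2.imwrite(f"pics/{n}0.png",im[:,:,::-1])
    c=arm.get_calibration(n); print(n,c)
print(arm.grip_depth,arm.current_t())
E
```

```text
pics
scene {'intrinsics': array([[434.55163152,   0.        , 317.76929907],
       [  0.        , 434.55163152, 204.06170418],
       [  0.        ,   0.        ,   1.        ]]), 'k1': -0.005284469461819649, 'cam_to_world': array([[ 0.46811999, -0.65122071,  0.59730667, -0.05568499],
       [-0.88360719, -0.35268641,  0.3079783 , -0.32722801],
       [ 0.0101001 , -0.67195527, -0.74052286,  0.93742262],
       [ 0.        ,  0.        ,  0.        ,  1.        ]])}
top {'intrinsics': array([[428.70549529,   0.        , 320.99515833],
       [  0.        , 428.70549529, 203.34456477],
       [  0.        ,   0.        ,   1.        ]]), 'k1': -0.0714812739362051, 'cam_to_world': array([[ 2.67919996e-02, -9.83506020e-01,  1.78880119e-01,
         3.93685436e-01],
       [-9.99244863e-01, -3.13865147e-02, -2.29039328e-02,
         1.03520743e-03],
       [ 2.81405793e-02, -1.78131398e-01, -9.83604246e-01,
         1.09959037e+00],
       [ 0.00000000e+00,  0.00000000e+00,  0.00000000e+00,
         1.00000000e+00]])}
0.0188 0.1
```

View pics/scene0.png

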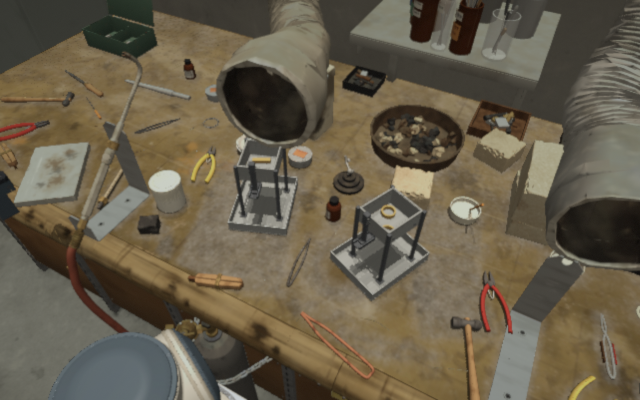

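View pics/top0.png

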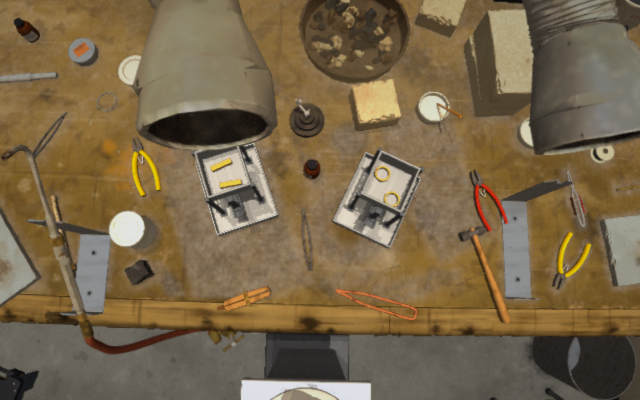

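The rings box is the right-hand one, at about (380,195) in top and (380,240) in scene. The bars box is the left one. I'll zoom in on the rings box.

Run:
```python
import cv2,numpy as np
a=cv2.imread("pics/top0.png")[140:260,320:440]; b=cv2.imread("pics/scene0.png")[180:300,325:445]
f=lambda i:cv2.resize(i,None,fx=5,fy=5,interpolation=cv2.INTER_CUBIC)
def g(i,x0,y0):
    i=f(i)
    for k in range(0,120,20):
        cv2.putText(i,str(x0+k),(k*5,10),0,.35,(0,0,255),1);cv2.putText(i,str(y0+k),(0,k*5+4),0,.35,(0,0,255),1)
        cv2.line(i,(k*5,12),(k*5,20),(0,0,255),1);cv2.line(i,(25,k*5),(32,k*5),(0,0,255),1)
    return i
cv2.imwrite("pics/ctop.png",g(a,320,140));cv2.imwrite("pics/cscene.png",g(b,325,180))
```

```text
(no output)
```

View pics/ctop.png

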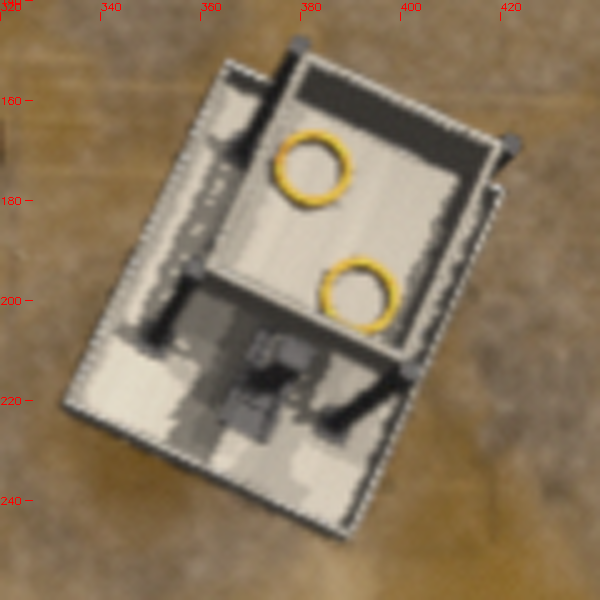

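View pics/cscene.png

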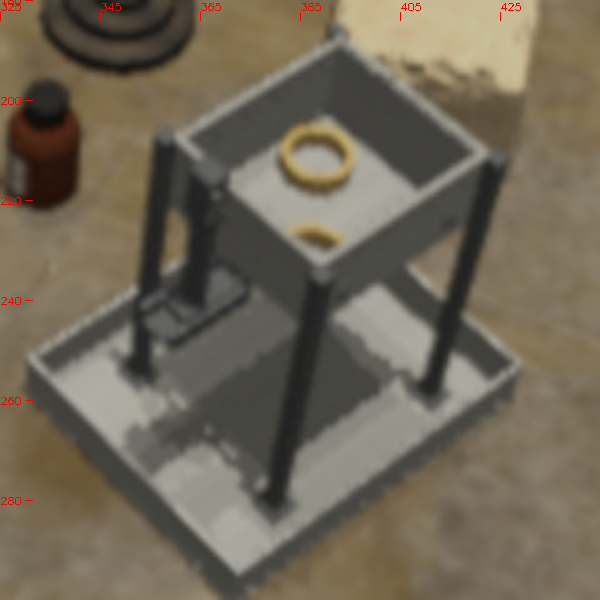

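```bash
cat > h.py <<'E'
import numpy as np,cv2
from rig import arm
def ray(n,uv):
    c=arm.get_calibration(n);K=c["intrinsics"];k=c["k1"];T=c["cam_to_world"]
    d=cv2.undistortPoints(np.array([[uv]],float),K,np.array([k,0,0,0,0.]))[0,0]
    return T[:3,3],T[:3,:3]@np.r_[d,1]
def onz(n,uv,z):
    o,d=ray(n,uv);return o+d*(z-o[2])/d[2]
E
python3 - <<'E'
from h import *
np.set_printoptions(precision=4,suppress=True)
off=np.array([-.01,0])
def fit(name,n,uvs,z,loc):
    W=np.array([onz(n,u,z)[:2] for u in uvs]);L=np.array(loc)
    Wm,Lm=W.mean(0),L.mean(0);A=(L-Lm).T@(W-Wm);th=np.arctan2(A[0,1]-A[1,0],A[0,0]+A[1,1])
    R=np.array([[np.cos(th),-np.sin(th)],[np.sin(th),np.cos(th)]]);o=Wm-R@Lm
    print(name,"origin",o,"deg",np.degrees(th),"res mm",1e3*np.linalg.norm((L@R.T+o)-W,axis=1))
    b=o+R@[-.08,0];print("  block",b);return o,R
tl=[(.09,.08),(.09,-.08),(-.11,-.08),(-.11,.08)]
bl=[(.0515,.0465),(.0515,-.0465),(-.0515,-.0465),(-.0515,.0465)]
fit("tray top","top",[(365,152.5),(420,177),(389.5,247),(333.5,220.5)],.032,tl)
fit("rim top","top",[(380.3,151),(419.5,170),(401,212),(361.5,194)],.19,bl)
# scene: +x+y corner , +x-y, -x-y, -x+y
fit("rim scene","scene",[(392.5,188.5),(421.5,210.5),(388.5,233),(360.5,207.5)],.19,bl)
fit("tray scene3","scene",[(428.5,252.5),(373,294.5),(331.5,251.5)],.032,tl[1:])
print("block top",onz("top",(378.5,210),.231),"scene",onz("scene",(367,215),.231))
print("rings",onz("top",(382.5,173.5),.152),onz("top",(392,199),.152))
print("bars box tray top",[onz("top",u,.032)[:2] for u in [(197,152),(258,143),(277,216),(216,235)]])
E
```

```text
tray top origin [ 0.6138 -0.1709] deg -23.43235540815658 res mm [2.736  2.0114 2.5714 2.76  ]
  block [ 0.5404 -0.1391]
rim top origin [ 0.6126 -0.1716] deg -23.540015974890526 res mm [3.0866 1.2998 1.2957 1.6273]
  block [ 0.5393 -0.1396]
rim scene origin [ 0.6127 -0.1719] deg -23.823168267753058 res mm [1.2446 2.1476 1.5625 0.539 ]
  block [ 0.5395 -0.1396]
tray scene3 origin [ 0.6135 -0.1726] deg -23.745358999808857 res mm [3.7405 0.605  3.6175]
  block [ 0.5402 -0.1404]
block top [ 0.5415 -0.1383  0.231 ] scene [ 0.5365 -0.1414  0.231 ]
rings [ 0.6399 -0.16    0.152 ] [ 0.5812 -0.1817  0.152 ]
bars box tray top [array([0.7124, 0.3003]), array([0.7417, 0.1439]), array([0.552 , 0.0859]), array([0.4993, 0.2357])]
```

Run:
```python
from h import *
np.set_printoptions(precision=3,suppress=True)
def tri(a,b):
    o1,d1=ray("top",a);o2,d2=ray("scene",b)
    s=np.linalg.lstsq(np.c_[d1,-d2],o2-o1,rcond=None)[0]
    p,q=o1+s[0]*d1,o2+s[1]*d2;return (p+q)/2,np.linalg.norm(p-q)
print("torch nozzle",tri((8,153),(130,57)),"torch mid",tri((58,240),(107,180)),"base",tri((84,325),(75,250)))
print("duct left",tri((140,140),(222,78)),"duct right",tri((273,130),(318,128)),"duct low", tri((205,148),(262,142)))
from scipy.spatial.transform import Rotation as Rn
th=np.radians(-23.6);bx=np.array([np.cos(th),np.sin(th),0]);by=np.array([-np.sin(th),np.cos(th),0]);z=np.array([0,0,-1.])
for s in (1,-1):
    y=s*by;R=np.c_[np.cross(y,z),y,z]
    for p in ([.44,-.10,.38],[.535,-.137,.34],[.535,-.137,.2]): print(s,arm.solve_ik(p,R))
R0=arm.current_tool_rot();print(R0)
for p in ([.196,.594,.38],[.15,.455,.40]):print(arm.solve_ik(p,R0))
```

```text
torch nozzle (array([0.597, 0.536, 0.389]), np.float64(0.0053939071394808105)) torch mid (array([0.471, 0.646, 0.022]), np.float64(0.008230414893262553)) base (array([ 0.26 ,  0.579, -0.031]), np.float64(0.0010364560823197862))
duct left (array([0.632, 0.296, 0.383]), np.float64(0.02039679387821846)) duct right (array([0.697, 0.075, 0.272]), np.float64(0.01987035994906964)) duct low (array([0.684, 0.236, 0.175]), np.float64(0.01583596319315629))
1 [-20.394   6.033  83.897  -0.     90.07  -86.794]
1 [-20.559  16.61   76.083  -0.     87.306 -86.959]
1 [-20.559  23.279  88.509  -0.     68.212 -86.959]
-1 [-20.394   6.033  83.897  -0.     90.07   93.206]
-1 [-20.559  16.61   76.083  -0.     87.306  93.041]
-1 [-20.559  23.279  88.509  -0.     68.212  93.041]
[[-0.95   0.313 -0.   ]
 [ 0.313  0.95  -0.001]
 [ 0.    -0.001 -1.   ]]
[66.271 22.473 61.286  0.001 96.308 -5.463]
[64.608  8.189 78.376 -0.001 93.503 -7.125]
```

```bash
cat >> h.py <<'E'
th=np.radians(-23.6);bx=np.array([np.cos(th),np.sin(th),0]);by=np.array([-np.sin(th),np.cos(th),0]);zd=np.array([0,0,-1.])
R=np.c_[np.cross(by,zd),by,zd]
B=np.array([.5397,-.1396,.215])
G=B-.004*bx; G[2]=.220-arm.grip_depth   # TCP for the grasp
E
python3 - <<'E'
from h import *
arm.move_l([.15,.455,.40],feed=.3)
arm.move_to([.44,-.10,.38],R)
arm.grip(.05)
arm.move_to(G+[0,0,.12],R)
im=arm.snapshot("wrist");cv2.imwrite("pics/w.png",im[:,:,::-1])
c=arm.get_calibration("wrist");K,T=c["intrinsics"],np.linalg.inv(c["cam_to_world"])
for p in [B+[0,0,.016],B+by*.008-bx*.007+[0,0,.016]]:
    q=T@np.r_[p,1];print((K@q[:3]/q[2])[:2])
print(arm.current_t(),arm.current_force(),arm.current_ee_pos()-G)
E
```

```text
[319.99864472 202.88564498]
[329.20713618 195.22973057]
4.6583 [-0.3730682  -0.07431263  0.39058337] [-1.70056300e-04  7.73150474e-05  1.20157354e-01]
```

View pics/w.png

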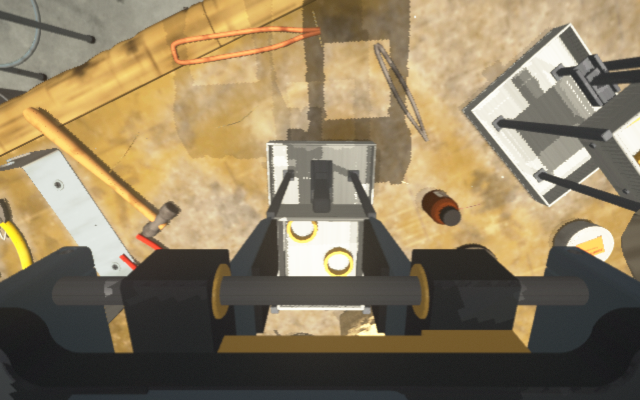

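The wrist view shows the block top at about (321,203), against a prediction of (320,203). The rings are in the box behind it, so this is the right box and the tool is aligned. I'll grasp now.

```bash
python3 - <<'E'
from h import *
arm.move_l(G,R,feed=.12)
print(arm.current_force()); arm.grip(0.0)
print("w",arm.current_width(),arm.current_force(),arm.current_t())
if .013<arm.current_width()<.019:
    arm.move_l(G-.027*bx,R,feed=.05)
    print("pulled w",arm.current_width(),arm.current_force(),arm.current_ee_pos()-G)
    arm.sleep(.5)
    for n in("scene","top"): cv2.imwrite(f"pics/{n}1.png",arm.snapshot(n)[:,:,::-1])
    print(arm.current_t())
E
python3 -c "
import cv2,numpy as np
f=lambda i:cv2.resize(i,(400,400),interpolation=2)
cv2.imwrite('pics/m.png',np.hstack([f(cv2.imread('pics/top1.png')[140:260,320:440]),f(cv2.imread('pics/scene1.png')[180:300,325:445])]))"
```

```text
[-0.50141285 -0.60373892 -0.04908203]
w 0.015907633435323167 [2.77616315 6.87779033 1.18596439] 6.425
pulled w 0.01604663737139612 [2.15629732 8.16533883 2.27413139] [-0.02461433  0.01176709  0.00010269]
7.7167
```

View pics/m.png

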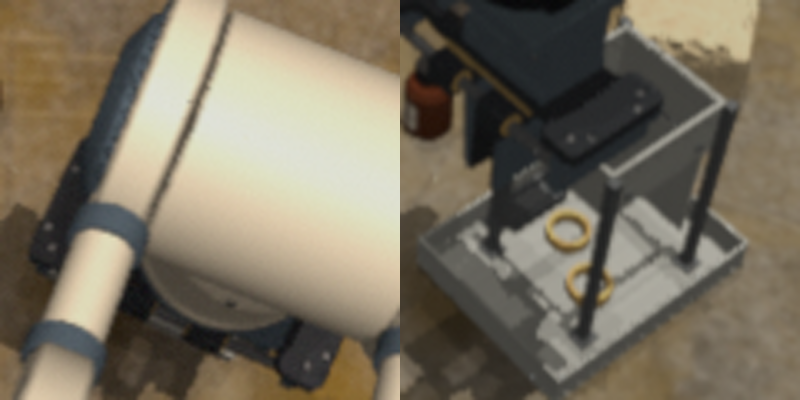

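The floor hangs open and both rings lie in the tray (right half, about (568,230) and (588,283)). Next I'll release the block, retreat and check.

```bash
python3 - <<'E'
from h import *
arm.grip(.05)
P=G-.027*bx
arm.move_l(P+[0,0,.14],R,feed=.15)
arm.move_to([.36,.0,.42],R)
arm.sleep(.5)
for n in("scene","top"): cv2.imwrite(f"pics/{n}2.png",arm.snapshot(n)[:,:,::-1])
print(arm.current_t(),arm.current_force())
E
python3 -c "
import cv2,numpy as np
t=cv2.imread('pics/top2.png')[130:260,185:445];s=cv2.imread('pics/scene2.png')[130:300,215:445]
cv2.imwrite('pics/m2.png',np.vstack([cv2.resize(t,(520,260),interpolation=2),cv2.resize(s,(520,330),interpolation=2)]))"
```

```text
10.9417 [-0.3459668  0.3443422 -0.4367395]
```

View pics/m2.png

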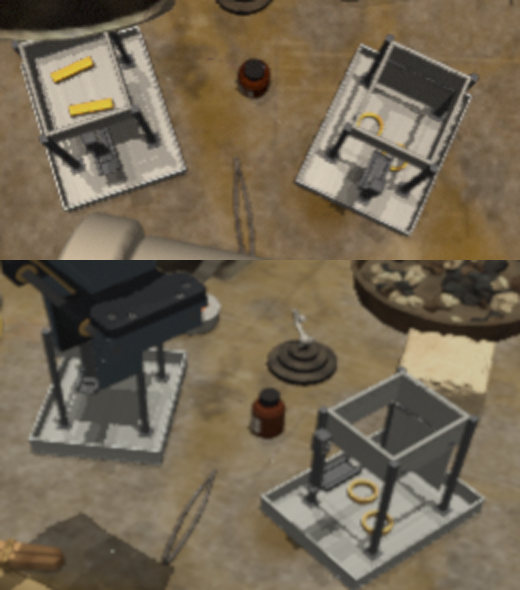

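The rings lie flat in the tray, the rings box floor hangs open, and the bars are still in their shut box. The arm is clear.

```bash
python3 -c "
from rig import arm
print(arm.current_force(),arm.current_t());arm.sign_off()"
```

```text
[-0.3459668  0.3443422 -0.4367395] 10.9417
the job is handed in; nothing more can be done
```

I released the latch on the rings box (the right-hand one) and both rings dropped into its tray. I handed the job in at about 11 s of the 29 s allowed.

- **Locating:** Both fixed cameras put the box at about (0.613, -0.172) with a yaw of -23.6°. The four fits put the finger block within about 1.5 mm of each other, with single corner residuals up to 3.7 mm. Picking the block directly was rougher, 2–4 mm off in each view. The wrist view then matched the predicted block position to about 1 pixel.
- **Pulling:** The grip closed to 15.9 mm on the 16 mm block, and I pulled it 27 mm straight out. At the readings I took, the wrist force stayed below about 9 N.
- **Last checks:** In the final pictures both rings lie flat in the tray and the rings box floor hangs open. The bars are still in their shut box, and the arm is clear with under 1 N at the wrist. I judged the floor angles by eye and did not measure them. No check failed.

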